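Clip the elbow nozzle onto the dust extractor

TASK

Get the bench dust extractor ready for work: squeeze the release button on the black elbow nozzle and, keeping it held in, draw the nozzle up out of its storage-rack socket without forcing the catch. Then plug it into the inlet socket on top of the grey extractor, whose height is adjustable and differs each time: feel for the springy seal and push down firmly, but without ramming it, until the nozzle is fully home and stays clipped with its button popped back out. Let go of it, and leave the other things on the bench where they are.

Things in the scene. Friction and masses are not known exactly. Their poses are not given: they have to be found in the camera images.
- nozzle_grip (a point): Centre, half-way up, of the upright collar of the black plastic elbow nozzle (about 105 g). Axes: z up, x towards its flat mouth, y towards its release button. Collar 34 mm (x) by 28 mm (y), from 21 mm below to 19 mm above. The button, a grey 22 x 22 mm pad at this height, stands 7 mm proud of the +y side: 35 mm over button and collar back at rest, 29 mm when pressed right in.
- nozzle_top (a point): Centre of the collar's flat top, 34 x 28 mm, 19 mm above nozzle_grip: a place to push down on. The nozzle's flat mouth stretches 90 mm from here along +x, 62 mm wide at its end, nowhere higher than this.
- nozzle: The nozzle; origin in the middle of the underside of its flange (50 x 34 mm, 4 mm thick), 25 mm below nozzle_grip; axes as there. The flange stops on the socket's mouth. Beneath it is a plug 34 x 24 mm (x, y), 34 mm long, its last 6 mm tapering by 3 mm on every side.
- plug_end (a point): Centre of the plug's lower end, 59 mm below nozzle_grip.
- barb (a point): Tip of the barb, which moves with the button: flat-topped, 14 mm below the flange, standing 5 mm out of the plug's +y side; it hooks under the socket's upper wall. With the button in by over about 5 mm it is clear. Below it is a ramp: pushing the plug down into a socket with the button free drives the barb in (some 5 to 10 N more) and it snaps out again when home.
- button (a joint): The nozzle's release button: 0 = out (at rest, clip free to hook), 0.006 m = pressed right in. Spring: about 4 N at the start, 10 N fully in; a grip of 15 to 20 N holds it in well.
- rack_mouth (a point): Centre of the mouth of the rack's socket, 75 mm above the bench, where the nozzle is parked at the start. Axes: z up, x along the bore's long side. Bore 36 x 26 mm (x, y), deeper than the plug, no chamfer; outer 56 x 44 mm. Its wall is whole for the upper 12.5 mm; below, both the +y and -y sides have windows for the barb.
- seal (a joint): Springy seal plate inside the inlet socket, 30 mm below its mouth at rest: 0 = up, grows as it is pushed down (m). The plug's end pushes it down 4 mm (5 N at first, 9 N) before the flange stops on the mouth. It lifts the nozzle again unless the barb has caught: caught, it stays 2 to 4 mm down.
- rack: Storage rack, fixed: plywood base 220 x 110 x 18 mm. Origin at bench level under the socket, axes as rack_mouth. Besides the socket it has a cup, 95 mm towards -x, in which a loose brush head stands, its top 13 mm above the socket's mouth.
- extractor: Dust extractor, fixed: grey housing 170 x 200 mm, top 76 mm high, its centre 20 mm towards +x. Origin at bench level, on the upright centre line of its inlet socket; x along the bore's long side. Inlet socket like the rack's; the plug fits either way round. The inlet's height is adjustable: its mouth is clamped anywhere from 114 to 144 mm above the bench, different each time; no reading is given.
- brush: Loose round brush head, 52 mm across, 67 mm tall, in the rack's cup. Origin at its foot. Leave alone.
- spraycan: Steel spray can, 66 mm across, 190 mm tall, origin at its foot. Leave alone.
- glue: White bottle, 60 mm across, 160 mm tall, origin at its foot. Leave alone.
- driver: Screwdriver lying on the bench. Leave alone.
- spanner: Wrench lying on the bench. Leave alone.
- offcut: Wood offcut 110 x 70 x 18 mm lying on the bench. Leave alone.
- tape: Black tape measure 65 x 35 x 60 mm standing on the bench. Leave alone.

How it is judged (in metres and radians):
On the way, in this order (a step that is already met when the one before it is completed fails the run):
1. the nozzle is drawn clear out of the rack's socket (z of nozzle in the frame of rack_mouth above 0.036 m), for 0.1 s.
2. the nozzle is clipped home in the extractor's inlet with its button out (value of joint seal above 0.0018 m and horizontal distance between nozzle and extractor below 0.005 m and z of nozzle in the frame of extractor above 0.111 m and value of joint button below 0.0015 m), for 0.2 s.
At the end, for the whole second after the job is handed in: The nozzle is clipped in the extractor's inlet: upright, within 5 mm of its centre, square with it, the seal held down by at least 1.8 mm, the button popped out (within 1.5 mm of its rest), let go and at rest (all of step 2 and angle between nozzle's own z axis and vertical below 0.12 rad and angle between the x axis of nozzle and the x axis of extractor, either way round below 0.15 rad and contact force between the fingers and nozzle below 0.1 N and linear speed of nozzle below 0.02 m/s); the robot touches nothing.
It fails at once if the nozzle is yanked or rammed in the rack's socket (over 40 N) (contact force between nozzle and rack above 40 N).
It fails at once if the nozzle is rammed into the extractor (over 60 N) (contact force between nozzle and extractor above 60 N).
It fails at once if the fingers ram the extractor (over 40 N) (contact force between the fingers and extractor above 40 N).
It fails at once if another thing on the bench is moved by more than 30 mm (distance of any of brush, spraycan, glue, driver, spanner, offcut, tape from where it was at the start of the episode above 0.03 m).
It also fails if it takes over 61 s, if anything falls off the work surface, if the arm or the gripper's body presses on something with over 40 N, if the wrist force passes 120 N, or if a joint passes its speed limit or range.

ROBOT

A 6-joint arm with a two-finger parallel gripper is mounted at the origin on the work surface. World frame = base frame: x ahead of the robot, y to its left, z up, the work surface at z = 0. Lengths are in mm, angles in rad, forces in N, time in s.
With the tool pointing down it reaches from about 300 to 775 mm from the base axis. Payload 14.6 kg.
Tool frame: the origin (TCP) lies at the very end of the fingers, on their centre line; the grasp point (between the pads) lies manip.grip_depth behind it (manip.grip_depth is the distance from the TCP to the grasp point, in mm); x points along the fingers, z is the direction in which the jaws open and shut, and the axes are right-handed (so a half turn about x gives the same grasp; the last joint's range is limited). The gripper opens to 94 mm and grips with 3 to 60 N. Pads are 16 mm wide; open, the fingers measure 119 mm over their backs; the gripper's body (75 mm by 177 mm) begins 78 mm behind the grasp point.
Start: joints at [-1.272, 0.3, 1.521, -0, 1.321, -0.067], TCP at [196.726, -513.603, 205.446] pointing down, gripper open.
Joint ranges: [-3.03, 3.03], [-0.79, 2.21], [0.23, 2.52], [-1.04, 4.18], [0, 3.07], [-2.55, 2.55]. Speed limits (rad/s): [2.22, 2.22, 2.57, 3.14, 3.14, 3.14].

INTERFACE

Orientations are given as [roll, pitch, yaw] about the fixed x, y, z axes, in that order (R = Rz(yaw) Ry(pitch) Rx(roll)).
In Python, from cell import manip gives the robot as it stands.
- The arm moves only by the tool step_arm, never from a script. Its argument "commands" is one flat list of numbers, 7 for each row, row after row: the shift along the tool's x, y, z in m, then the turn, a rotation vector about the tool's x, y, z in degrees, then the finger opening in m, from 0 to 0.094. A call has 1 to 5 rows; each row shifts and turns the commanded pose from where the row before left it, along the tool's axes as they then stand; what a row does not reach is not made up. A row lasts 1/8 s, in which the tool goes at most 62.5 mm and 10.7 degrees, less where a joint would pass 70% of its speed; a pose out of reach is approached as far as the arm can. A call with a gripper value outside its range is refused whole. The fingers move at their own pace and stop on an object; "squeeze" is the grip in N (left out, the last holds). Time passes only in rows, so rows that do not move let the fingers close. It gives the time, the measured TCP pose, the force and the opening at its end, in the units of the state.
- manip.read_state(): the state, without advancing time (a new reading comes with each control period).
- manip.camera(name): name is "side" or "top"; returns the picture (400x640x3 uint8, red, green, blue); there is no depth.
- manip.camera_model(name): a dict with "intrinsics" (3x3 intrinsics, pixels), "origin" and "orientation" of the camera in the world. Camera axes: x right, y up, looking along -z (the intrinsics and any distortion apply to the point x, -y, -z); pixel columns grow to the right and rows downward; lengths in mm; the calibration is good to about 2 mm. A picture is of the moment at which its call begins. camera_model takes no time and is no camera call.
- manip.sign_off(): hands the job in, once; it reports no verdict.
Trained networks look in the newest picture that a camera, given by its name, has taken for a name from the list of things; names that differ only in an ending like _2 or _b are one class to them, and where a whole thing is asked for, a point or a joint stands for the part that bears it (a point fixed in the world has none). Each returns a list of dicts, best first, with "score" (0 to 1); they miss things now and then, are a little off and sometimes report something else, mostly with a low value. They report only what shows in the picture. A call takes as long as a camera call.
- manip.find_in(thing, camera): "centre" ([row, column] in pixels, amid what is visible of it).
- manip.outline_of(thing, camera): "pixels" (400x640 bool, what is visible of it) and "centre" ([row, column] in pixels, amid what is visible of it).
The state is a dict: "clock": time; "joints": joint angles; "qd": joint speeds; "effort": joint torques, N m; "eef_pos": TCP position; "eef_rot": TCP orientation; "wrist_force": force on the tool from outside, world axes, zero at the start; "moment": the same for the moment, N m; "finger_gap": finger opening in mm.
Only numpy, scipy, OpenCV 4.12 (cv2) and the standard library are available. Lean on these libraries where they do the work, as an engineer would, in place of code of your own. Each camera call takes 0.05 s, during which the arm holds its last target. There are 200 camera calls.

## Working session

There is one attempt and no reset: what is moved stays moved. The work goes in short steps, Python scripts to look and compute and a tool call to move; the robot and the scene stay as the last step left them, time stands still between calls to the robot, and variables do not carry over. Pictures are saved under pics/ and viewed, about 8 in all and at most 12, crops included, and the job is handed in when it is done.

Besides the shell and the picture viewer there is one more tool, called after "Emit:" as name(argument=value, ...), one argument or row to a line, values as JSON. step_arm: Moves the arm, as the interface text tells. Its arguments: {"type":"object","properties":{"commands":{"type":"array"},"squeeze":{"type":"number"}},"required":["commands"]}

```bash
mkdir -p pics; cat > h.py <<'E'
import numpy as np, cv2
from cell import manip
def ray(cam,rc):
    m=manip.camera_model(cam);K=np.array(m["intrinsics"]);o=np.array(m["origin"],float)
    R=np.array(m["orientation"],float)
    if R.shape!=(3,3):
        from scipy.spatial.transform import Rotation as Ro
        R=Ro.from_euler('xyz',R).as_matrix()
    p=np.linalg.inv(K)@[rc[1],rc[0],1]
    return o,R@np.array([p[0],-p[1],-p[2]])
def atz(cam,rc,z):
    o,d=ray(cam,rc);return o+d*(z-o[2])/d[2]
def proj(cam,P):
    m=manip.camera_model(cam);K=np.array(m["intrinsics"]);o=np.array(m["origin"],float);R=np.array(m["orientation"],float)
    if R.shape!=(3,3):
        from scipy.spatial.transform import Rotation as Ro
        R=Ro.from_euler('xyz',R).as_matrix()
    c=R.T@(np.array(P,float)-o);q=K@[c[0],-c[1],-c[2]];return q[1]/q[2],q[0]/q[2]
def tri(r1,r2):
    (o1,d1),(o2,d2)=r1,r2
    s=np.linalg.lstsq(np.c_[d1,-d2],o2-o1,rcond=None)[0]
    a,b=o1+s[0]*d1,o2+s[1]*d2;return (a+b)/2,np.linalg.norm(a-b)
E
python3 - <<'E'
from h import *
np.set_printoptions(precision=1,suppress=True)
print(manip.grip_depth, manip.read_state())
for c in("side","top"):
    print(c,manip.camera_model(c))
    cv2.imwrite(f"pics/{c}0.png",manip.camera(c)[:,:,::-1])
    for t in("nozzle","nozzle_grip","nozzle_top","button","rack","rack_mouth","extractor","seal","brush","spraycan","glue","driver","tape","offcut"):
        try:
            r=manip.find_in(t,c);print(t,[(np.round(x["centre"],1).tolist(),round(x["score"],2)) for x in r[:2]])
        except Exception as e: print(t,e)
E
```

```text
18.8 {'clock': 0.0, 'joints': array([-1.3,  0.3,  1.5, -0. ,  1.3, -0.1]), 'qd': array([ 0.,  0., -0.,  0.,  0.,  0.]), 'effort': array([ -0. , -53.2, -35.3,   0.1,   0. ,  -0. ]), 'eef_pos': array([ 196.6, -513.4,  204.9]), 'eef_rot': array([3.1, 1.6, 1.9]), 'wrist_force': array([ 0.2,  0.7, -0.1]), 'moment': array([0.1, 0. , 0. ]), 'finger_gap': 93.94110380320097}
side {'intrinsics': array([[450. ,   0. , 318.1],
       [  0. , 450. , 198. ],
       [  0. ,   0. ,   1. ]]), 'origin': array([211.8, 836.7, 994.5]), 'orientation': array([ 0.8, -0. , -2.7])}
nozzle [([149.5, 364.7], 0.96)]
nozzle_grip [([148.7, 362.9], 0.59)]
nozzle_top [([149.6, 364.8], 0.72), ([267.1, 269.8], 0.66)]
button [([156.8, 373.7], 0.38)]
rack [([174.5, 380.8], 0.81), ([139.0, 386.7], 0.45)]
rack_mouth [([172.9, 381.1], 0.65)]
extractor [([266.9, 270.8], 0.85)]
seal []
brush [([157.2, 400.8], 0.79)]
spraycan [([183.7, 253.3], 0.89), ([353.5, 266.3], 0.23)]
glue [([353.2, 264.3], 0.72)]
driver [([237.1, 380.1], 0.78)]
tape [([328.4, 230.6], 0.94)]
offcut [([179.6, 278.4], 0.65)]
top {'intrinsics': array([[475.5,   0. , 323.8],
       [  0. , 475.5, 204.4],
       [  0. ,   0. ,   1. ]]), 'origin': array([ 503.5,    5.1, 1356.4]), 'orientation': array([ 0.1, -0. , -1.6])}
nozzle [([216.5, 406.8], 0.69)]
nozzle_grip [([216.9, 411.1], 0.59)]
nozzle_top [([216.2, 409.3], 0.89)]
button [([214.7, 409.8], 0.58), ([232.7, 144.7], 0.44)]
rack [([246.7, 408.8], 0.74)]
rack_mouth [([249.2, 412.0], 0.95), ([130.3, 301.8], 0.16)]
extractor [([192.2, 235.5], 0.82), ([132.7, 301.3], 0.29)]
seal [([196.8, 230.8], 0.63)]
brush [([261.9, 428.0], 0.6), ([129.5, 301.5], 0.27)]
spraycan [([131.4, 306.1], 0.74)]
glue [([233.1, 146.0], 0.79)]
driver [([273.1, 320.7], 0.73)]
tape [([195.3, 164.3], 0.95)]
offcut [([137.2, 358.9], 0.68)]
```

```bash
python3 - <<'E'
from h import *
a=cv2.imread("pics/top0.png");b=cv2.imread("pics/side0.png")
A=np.vstack([np.hstack([cv2.resize(a[150:300,340:490],(400,300),interpolation=2)[:, :],cv2.resize(a[130:270,160:300],(400,300),interpolation=2)]),
np.hstack([cv2.resize(b[100:235,310:490],(400,300),interpolation=2),cv2.resize(b[200:335,190:370],(400,300),interpolation=2)])])
cv2.imwrite("pics/c0.png",A)
E
```

```text
(no output)
```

View pics/top0.png

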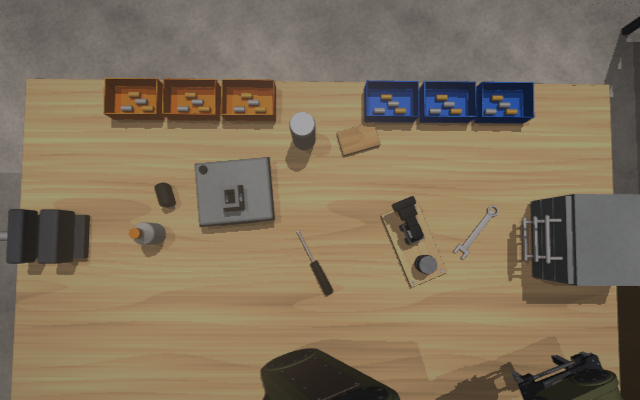

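View pics/c0.png

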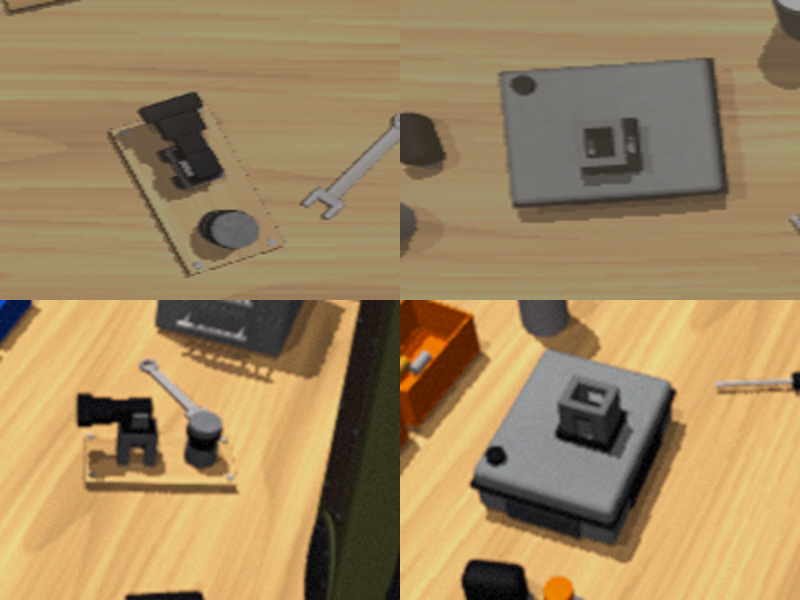

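The top view shows the rack and nozzle around (row 233, col 415), mouth pointing up and left, button on the left (+y). The inlet is at about (198, 232), with the spray can clear of both. I'll zoom in for precision and fit the models.

```bash
python3 - <<'E'
from h import *
from scipy.spatial.transform import Rotation as Ro
np.set_printoptions(precision=2,suppress=True)
a=cv2.imread("pics/top0.png");b=cv2.imread("pics/side0.png")
def cr(i,r,c,h,w):
    k=cv2.resize(i[r:r+h,c:c+w],(400,300),interpolation=cv2.INTER_CUBIC)
    s=400/w
    for t in range(0,w,10): cv2.putText(k,str(c+t),(int(t*s),8),0,.3,(0,255,255));cv2.line(k,(int(t*s),9),(int(t*s),14),(0,255,255))
    for t in range(0,h,10): cv2.putText(k,str(r+t),(0,int(t*s)+4),0,.3,(0,255,0));cv2.line(k,(20,int(t*s)),(26,int(t*s)),(0,255,0))
    return cv2.convertScaleAbs(k,alpha=1.5)
A=np.vstack([np.hstack([cr(a,190,370,60,80),cr(a,170,200,60,80)]),np.hstack([cr(b,125,335,60,80),cr(b,225,245,60,80)])])
cv2.imwrite("pics/c1.png",A)
print(Ro.from_euler('xyz',manip.read_state()["eef_rot"]).as_matrix())
for c in("top","side"):
    o=manip.camera_model(c)
    manip.camera(c)
    for t in("rack","extractor","nozzle","brush"):
        r=manip.outline_of(t,c)
        if r:
            m=r[0]["pixels"].astype(np.uint8);np.save(f"m_{c}_{t}.npy",m)
            ct=max(cv2.findContours(m,0,2)[0],key=cv2.contourArea);print(c,t,round(r[0]["score"],2),m.sum(),cv2.minAreaRect(ct))
E
```

```text
[[ 0.    0.93  0.36]
 [ 0.    0.36 -0.93]
 [-1.    0.   -0.  ]]
top rack 0.63 2169 ((413.31036376953125, 243.77590942382812), (78.92051696777344, 40.48158264160156), 68.19859313964844)
top extractor 0.67 4871 ((233.54383850097656, 191.899658203125), (65.71257019042969, 76.56564331054688), 84.98688507080078)
top nozzle 0.67 730 ((410.7000427246094, 218.90003967285156), (43.37971878051758, 22.807893753051758), 63.43495178222656)
top brush 0.19 383 ((164.66758728027344, 195.29461669921875), (26.835338592529297, 16.101200103759766), 72.89727020263672)
side rack 0.56 1607 ((381.5273132324219, 172.20785522460938), (69.7861099243164, 27.190738677978516), 1.9749339818954468)
side extractor 0.83 5327 ((268.01361083984375, 264.86199951171875), (74.86847686767578, 81.25886535644531), 19.653823852539062)
side nozzle 0.89 484 ((362.4960021972656, 151.59983825683594), (35.49161911010742, 16.187055587768555), 2.2906100749969482)
side brush 0.73 254 ((401.6000061035156, 159.1999969482422), (16.4438419342041, 18.34120750427246), 18.434947967529297)
```

View pics/c1.png

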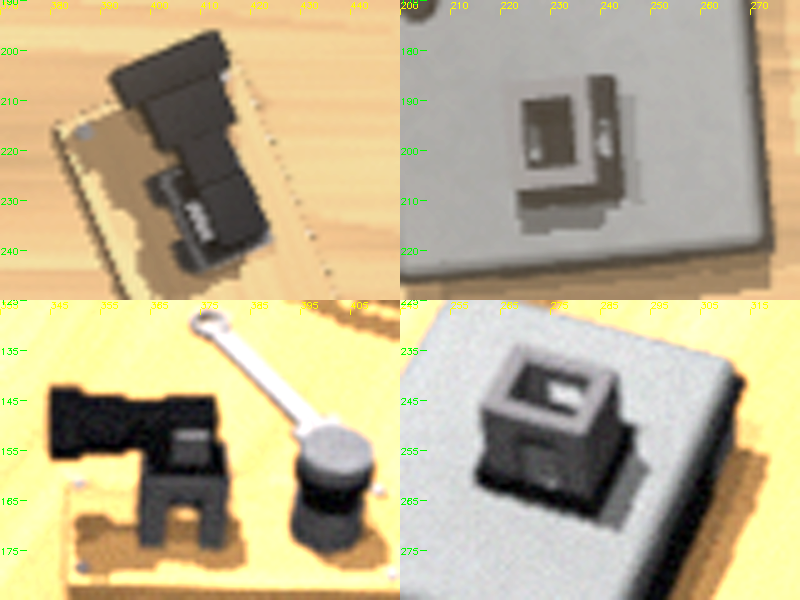

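Top view: collar back-right corner at about (236, 423) and inlet bore at about (196, 229). Side view: button pad at (154, 373) and inlet mouth centre at about (242, 275). I'll now fit the known dimensions to these corner points.

```bash
cat > fit.py <<'E'
from h import *
from scipy.optimize import least_squares
np.set_printoptions(precision=2,suppress=True)
T=lambda x,y:(170+y/5-.4,200+(x-400)/5-.4)   # inlet top crop
S=lambda x,y:(225+(y-300)/5-.4,245+(x-400)/5-.4)
N=lambda x,y:(190+y/5-.4,370+x/5-.4)
M=lambda x,y:(125+(y-300)/5-.4,335+x/5-.4)
C=lambda x,y:(150+y/2-.4,340+x/2.667-.4)
D=lambda x,y:(100+(y-300)/2.222-.4,310+x/2.222-.4)
def W(p,l):
    c,s=np.cos(p[2]),np.sin(p[2]);return [p[0]+c*l[0]-s*l[1],p[1]+s*l[0]+c*l[1],l[2]]
# extractor: image up=+x, left=+y in top
E=[("top",T(525,98),18,13),("top",T(573,95),18,-13),("top",T(576,165),-18,-13),("top",T(527,168),-18,13),("top",T(595,184),-28,-22),("top",T(518,188),-28,22),
("side",S(482,393),28,22),("side",S(520,345),28,-22),("side",S(616,375),-28,-22),("side",S(583,432),-28,22)]
fe=lambda p:np.concatenate([np.subtract(proj(c,W(p,[a,b,p[3]])),q) for c,q,a,b in E])
r=least_squares(fe,[500,200,0,130],x_scale=[1,1,.01,1]);print("extractor x y yaw mouth",r.x);print(r.fun.reshape(-1,2))
F=[("top",N(269,233),-17,-14,119,0),("side",M(215,397),-17,-14,119,0),("side",M(191,448),0,21,100,0),
("top",C(236,229),-95,0,88,0),("side",M(335,448),-95,0,88,0),
("top",N(52,130),110,55,18,1),("top",C(284,241),-110,-55,18,1),("top",C(188,274),-110,55,18,1),("side",D(87,483),110,55,18,1),("side",D(235,486),-110,55,18,1)]
fr=lambda p:np.concatenate([np.subtract(proj(c,W(p,[a+k*p[3],b,z])),q) for c,q,a,b,z,k in F])
r2=least_squares(fr,[450,-200,.35,-30],x_scale=[1,1,.01,1],loss="soft_l1");print("rack x y yaw bx",r2.x);print(fr(r2.x).reshape(-1,2))
E
python3 fit.py
```

```text
extractor x y yaw mouth [605.65 230.17   0.05 132.9 ]
[[ 0.1   0.19]
 [ 0.29  0.7 ]
 [ 0.21  0.52]
 [ 0.03  0.19]
 [ 0.14  0.35]
 [ 0.05 -1.41]
 [ 1.69 -0.76]
 [-1.29 -0.44]
 [-0.98  0.58]
 [ 0.55 -0.3 ]]
rack x y yaw bx [ 517.41 -250.22    0.42  -32.63]
[[-0.59 -0.63]
 [-0.87  0.28]
 [ 0.62 -0.  ]
 [ 0.6  -0.65]
 [-0.39  0.28]
 [-0.9  -1.11]
 [ 0.9   0.37]
 [ 0.24  0.68]
 [-0.68 -1.56]
 [-1.43  0.6 ]]
```

```bash
cat >> fit.py <<'E'
def yaw(cam,a,b,z):
    d=atz(cam,b,z)-atz(cam,a,z);return np.degrees(np.arctan2(d[1],d[0]))
print("cam yaw",np.degrees(manip.camera_model("top")["orientation"]))
print("rack edges",yaw("top",C(188,274),C(110,130),18),yaw("top",N(130,299),N(60,145),18),yaw("top",N(269,233),N(180,85),119),
 "mouth front(+90)",yaw("top",N(215,32),N(110,75),115), "base short",yaw("top",C(284,241),C(188,274),18),"side long",yaw("side",D(235,486),D(87,483),18))
print("ext back edge (+90)",yaw("top",T(760,241),T(402,272),70),"right edge",yaw("top",T(768,220),T(742,5),70),"bore",yaw("top",T(576,165),T(573,95),133),yaw("top",T(595,184),T(518,188),133))
for n in("rack","extractor"):
    m=np.load(f"m_top_{n}.npy");print(n,yaw)if 0 else None
E
python3 fit.py | tail -4
```

```text
[-1.43  0.6 ]]
cam yaw [  3.85  -0.8  -89.6 ]
rack edges 22.135509237936247 24.495306278876924 30.960160231737827 mouth front(+90) 112.64284075137965 base short 114.58353698904538 side long 22.918715096008032
ext back edge (+90) 95.3946345811539 right edge 7.685579365671512 bore 3.5617198927723517 93.44147578750297
```

```bash
cat > go.py <<'E'
import sys
from h import *
from scipy.spatial.transform import Rotation as Ro
np.set_printoptions(precision=2,suppress=True)
def goal(p,yaw):
    s=manip.read_state();R=Ro.from_euler('xyz',s["eef_rot"]).as_matrix()
    y=np.radians(yaw);Y=np.array([np.cos(y),np.sin(y),0]);X=np.array([0,0,-1.]);G=np.c_[X,Y,np.cross(X,Y)]
    print("t",s["clock"],"tcp",s["eef_pos"],"yaw",np.degrees(np.arctan2(R[1,1],R[0,1])),"tilt",R[:,0],"F",s["wrist_force"],"M",s["moment"],"gap",s["finger_gap"])
    print("shift tool mm",R.T@(np.array(p)-s["eef_pos"]),"rotvec deg",np.degrees(Ro.from_matrix(R.T@G).as_rotvec()))
if __name__=="__main__": goal([float(v) for v in sys.argv[1:4]],float(sys.argv[4]))
E
python3 go.py 517.2 -249.8 205 23.2
```

```text
t 2.0 tcp [ 196.74 -513.59  205.44] yaw 20.95953732615029 tilt [ 0.  0. -1.] F [ 0.08 -0.3   0.17] M [ 0.01  0.   -0.02] gap 93.73007186253305
shift tool mm [   0.45  393.62 -131.7 ] rotvec deg [-2.24 -0.   -0.  ]
```

Emit:
step_arm(
  commands=[0,0.0394,-0.0132,0,0,0,0.094,0,0.0394,-0.0132,0,0,0,0.094,0,0.0394,-0.0132,0,0,0,0.094,0,0.0394,-0.0132,0,0,0,0.094,0,0.0394,-0.0132,0,0,0,0.094],
  squeeze=18,
)

```text
clock: 2.62
eef_pos: [358.0, -380.6, 205.6]
eef_rot: [0.289, 1.571, -0.916]
wrist_force: [0.6, -0.2, 0.6]
finger_gap: 94.0
```

Emit:
step_arm(
  commands=[0,0.0394,-0.0132,0,0,0,0.094,0,0.0394,-0.0132,0,0,0,0.094,0,0.0394,-0.0132,0,0,0,0.094,0,0.0394,-0.0132,0,0,0,0.094,0,0.0394,-0.0132,-2.2,0,0,0.094],
)

```text
clock: 3.25
eef_pos: [518.4, -248.4, 205.5]
eef_rot: [0.288, 1.571, -0.878]
wrist_force: [0.5, -1.9, 0.1]
finger_gap: 94.1
```

```bash
python3 go.py 517.2 -249.8 83 23.2; python3 - <<'E'
from h import *
def cr(i,r,c,h,w):
    k=cv2.resize(i[r:r+h,c:c+w],(w*5,h*5),interpolation=cv2.INTER_CUBIC);return cv2.convertScaleAbs(k,alpha=1.6)
t,s=[manip.camera(c)[:,:,::-1] for c in("top","side")]
cv2.imwrite("pics/c2.png",np.hstack([cr(t,190,370,80,80),cr(s,100,330,80,80)]))
st=manip.read_state();print(proj("top",st["eef_pos"]),proj("side",st["eef_pos"]))
E
```

```text
t 3.25 tcp [ 518.41 -248.43  205.49] yaw 23.19796484840302 tilt [ 0. -0. -1.] F [ 0.46 -1.91  0.06] M [ 0.01 -0.    0.03] gap 94.05247257971536
shift tool mm [122.49  -1.65   0.77] rotvec deg [-0.  0. -0.]
(np.float64(230.55076180996684), np.float64(421.19687659723417)) (np.float64(123.47194234620599), np.float64(374.325746330135))
```

View pics/c2.png

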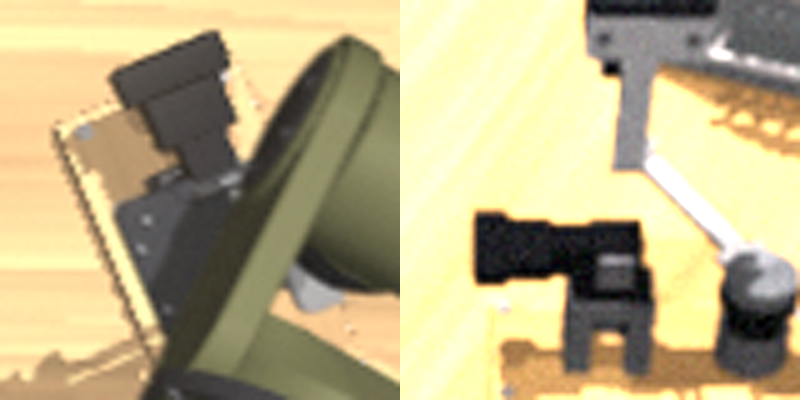

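Side view: near fingertip at about (133.6, 375), nozzle button at about (154, 373). I'll check the calibration offset against the fingertip.

```bash
python3 - <<'E'
from h import *
p=np.array([518.4,-248.4,205.5]);y=np.radians(23.2);ny=np.array([-np.sin(y),np.cos(y),0])
for d in(47,59.5): print(d,proj("side",p+d*ny))
b=np.array([517.2,-249.8,100])
print("button",proj("side",b+21*ny), proj("side",[517.2-11*np.cos(y),-249.8-11*np.sin(y),100]+21*ny),proj("side",[517.2+11*np.cos(y),-249.8+11*np.sin(y),100]+21*ny))
E
```

```text
47 (np.float64(132.65075046451886), np.float64(375.9053404066504))
59.5 (np.float64(135.23928063589932), np.float64(376.1995089589139))
button (np.float64(154.9196382136308), np.float64(372.7360790093608)) (np.float64(154.976107422365), np.float64(376.2594398210329)) (np.float64(154.86318230784005), np.float64(369.21354822649045))
```

Emit:
step_arm(
  commands=[0.03,-0.0026,0.0008,0,0,0,0.094,0.03,0,0,0,0,0,0.094,0.03,0,0,0,0,0,0.094,0.022,0,0,0,0,0,0.07,0.009,0,0,0,0,0,0.07],
)

```text
clock: 3.98
eef_pos: [514.7, -251.3, 83.4]
eef_rot: [-2.433, 1.569, 2.683]
wrist_force: [0.4, -0.6, 0.4]
finger_gap: 77.8
```

Emit:
step_arm(
  commands=[0,0,0,0,0,0,0.06],
)

```text
clock: 4.1
eef_pos: [515.2, -251.4, 84.5]
eef_rot: [-2.357, 1.57, 2.76]
wrist_force: [0.6, 0.1, 0.3]
finger_gap: 67.5
```

```bash
python3 go.py 516.3 -250.2 83 23.2; python3 - <<'E'
from h import *
def cr(i,r,c,h,w):
    k=cv2.resize(i[r:r+h,c:c+w],(w*7,h*7),interpolation=cv2.INTER_CUBIC);return cv2.convertScaleAbs(k,alpha=1.6)
t,s=[manip.camera(c)[:,:,::-1] for c in("top","side")]
cv2.imwrite("pics/c3.png",np.hstack([cr(s,125,340,65,80)]))
E
```

```text
t 4.1 tcp [ 515.19 -251.37   84.48] yaw 23.140871598020027 tilt [-0.  0. -1.] F [0.64 0.07 0.34] M [ 0.   -0.03  0.05] gap 67.53176247121253
shift tool mm [ 1.48  1.48 -0.64] rotvec deg [-0.06 -0.02  0.02]
```

View pics/c3.png

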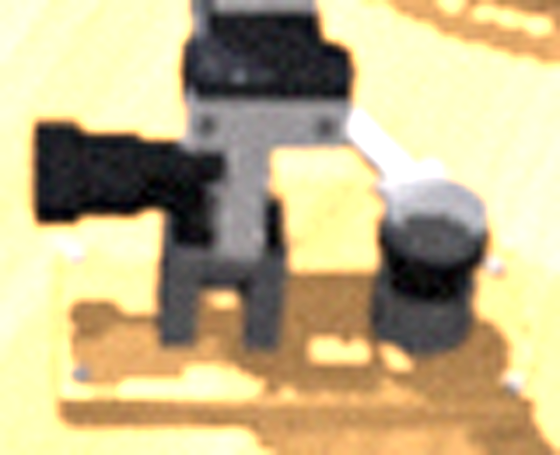

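```bash
python3 - <<'E'
from h import *
y=np.radians(23.2);nx=np.array([np.cos(y),np.sin(y),0]);ny=np.array([-np.sin(y),np.cos(y),0])
p=np.array([515.2,-251.4,84.5])
for d in(34,46):print("finger",proj("side",p+d*ny),proj("side",p+d*ny-8*nx),proj("side",p+d*ny+8*nx))
q=np.array([517.3,-249.8,0])
for z in(75,40):
  for a in(-28,28):print("socket",z,a,proj("side",q+22*ny+a*nx+[0,0,z]))
print("flange -x",proj("side",q+17*ny-25*nx+[0,0,77]))
E
```

```text
finger (np.float64(161.28104670717056), np.float64(373.3419653606102)) (np.float64(161.3225961186357), np.float64(375.90050925956496)) (np.float64(161.23950440384414), np.float64(370.7838591690552))
finger (np.float64(163.77030081111388), np.float64(373.58946698977644)) (np.float64(163.81231724824875), np.float64(376.1635971592594)) (np.float64(163.72829160573596), np.float64(371.01577987270645))
socket 75 -28 (np.float64(161.3990412855345), np.float64(380.89959365154107))
socket 75 28 (np.float64(161.11125607772865), np.float64(363.1780846750515))
socket 40 -28 (np.float64(169.7451745198462), np.float64(379.81089788995314))
socket 40 28 (np.float64(169.45742199303172), np.float64(362.3913330694483))
flange -x (np.float64(159.8799656859124), np.float64(379.89418203503675))
```

Emit:
step_arm(
  commands=[0,0.0035,0,0,0,0,0.05,0,0,0,0,0,0,0.045,0,0,0,0,0,0,0.041],
  squeeze=8,
)

```text
clock: 4.58
eef_pos: [518.7, -249.8, 84.6]
eef_rot: [0.614, 1.571, -0.552]
wrist_force: [-0.1, -0.5, 0.4]
finger_gap: 41.6
```

Emit:
step_arm(
  commands=[0,0,0,0,0,0,0.038,0,0,0,0,0,0,0.035],
)

```text
clock: 4.82
eef_pos: [518.5, -249.8, 84.4]
eef_rot: [-2.511, 1.571, 2.605]
wrist_force: [-1.0, 1.0, 0.5]
finger_gap: 35.1
```

Emit:
step_arm(
  commands=[0,0,0,0,0,0,0.033,0,0,0,0,0,0,0.031],
)

```text
clock: 5.08
eef_pos: [518.7, -250.0, 84.5]
eef_rot: [0.218, 1.57, -0.949]
wrist_force: [0.5, -1.8, 1.0]
finger_gap: 32.1
```

```bash
python3 go.py 518.4 -250 84 23.2
```

```text
t 5.075 tcp [ 518.68 -250.03   84.53] yaw 23.15552116247236 tilt [ 0. -0. -1.] F [ 0.52 -1.77  1.05] M [-0.43 -0.21 -0.04] gap 32.10377049783146
shift tool mm [ 0.53 -0.25 -0.14] rotvec deg [-0.04  0.03 -0.01]
```

Emit:
step_arm(
  commands=[0,0,0,0,0,0,0.028,0,0,0,0,0,0,0.026,0,0,0,0,0,0,0.02,0,0,0,0,0,0,0.015],
  squeeze=18,
)

```text
clock: 5.58
eef_pos: [519.2, -251.2, 84.8]
eef_rot: [0.273, 1.567, -0.894]
wrist_force: [4.4, -9.8, -2.7]
finger_gap: 28.7
```

```bash
python3 go.py 518.4 -250 84 23.2
```

```text
t 5.575 tcp [ 519.23 -251.22   84.79] yaw 23.14080552060416 tilt [ 0. -0. -1.] F [ 4.45 -9.77 -2.69] M [-2.12 -0.94 -0.08] gap 28.739383608093014
shift tool mm [ 0.78 -0.28 -1.45] rotvec deg [-0.06  0.2  -0.06]
```

Emit:
step_arm(
  commands=[0,0,0.0013,0,0,0,0.015,0,0,0,0,0,0,0.015,0,0,0,0,0,0,0.015],
)

```text
clock: 5.95
eef_pos: [519.3, -251.4, 84.7]
eef_rot: [0.29, 1.57, -0.876]
wrist_force: [2.4, -4.7, 0.5]
finger_gap: 28.6
```

```bash
python3 go.py 518.4 -250 84 23.2
```

```text
t 5.95 tcp [ 519.28 -251.38   84.66] yaw 23.154390618843692 tilt [ 0. -0. -1.] F [ 2.38 -4.67  0.5 ] M [-1.08 -0.42 -0.04] gap 28.56693528294081
shift tool mm [ 0.66 -0.27 -1.61] rotvec deg [-0.05  0.06 -0.02]
```

Emit:
step_arm(
  commands=[0,0,0.001,0,0,0,0.015,0,0,0,0,0,0,0.015,-0.002,0,0,0,0,0,0.015,-0.003,0,0,0,0,0,0.015],
)

```text
clock: 6.45
eef_pos: [519.3, -251.7, 89.3]
eef_rot: [-2.513, 1.57, 2.604]
wrist_force: [-0.3, 0.8, -0.5]
finger_gap: 28.7
```

Emit:
step_arm(
  commands=[-0.003,0,0,0,0,0,0.015,-0.003,0,0,0,0,0,0.015],
)

```text
clock: 6.7
eef_pos: [519.5, -251.9, 95.7]
eef_rot: [1.388, 1.571, 0.221]
wrist_force: [-0.1, -1.2, -1.2]
finger_gap: 28.6
```

Emit:
step_arm(
  commands=[-0.004,0,0,0,0,0,0.015,-0.004,0,0,0,0,0,0.015],
)

```text
clock: 6.95
eef_pos: [519.5, -251.9, 103.7]
eef_rot: [0.861, 1.571, -0.306]
wrist_force: [0.1, -1.4, -0.1]
finger_gap: 28.9
```

```bash
python3 go.py 518.4 -250 84 23.2
```

```text
t 6.95 tcp [ 519.49 -251.93  103.75] yaw 23.154197936739507 tilt [ 0. -0. -1.] F [ 0.1  -1.36 -0.1 ] M [ 0.03 -0.03  0.04] gap 28.937870503356965
shift tool mm [19.75 -0.24 -2.21] rotvec deg [-0.05  0.   -0.  ]
```

Emit:
step_arm(
  commands=[-0.01,0,0,0,0,0,0.015,-0.02,0,0,0,0,0,0.015,-0.03,0,0,0,0,0,0.015,-0.03,0,0,0,0,0,0.015,-0.03,0,0,0,0,0,0.015],
)

```text
clock: 7.58
eef_pos: [519.4, -251.9, 225.1]
eef_rot: [0.654, 1.57, -0.513]
wrist_force: [0.9, -0.0, -0.5]
finger_gap: 28.8
```

Emit:
step_arm(
  commands=[-0.016,0,0,0,0,0,0.015,0,0,0,0,0,0,0.015],
)

```text
clock: 7.82
eef_pos: [519.7, -252.0, 240.2]
eef_rot: [0.629, 1.569, -0.538]
wrist_force: [0.2, -0.4, -1.1]
finger_gap: 28.5
```

```bash
python3 go.py 605.6 230.2 240 4.5; python3 - <<'E'
from h import *
s=manip.read_state()["eef_pos"]
def cr(i,P,cam):
    r,c=[int(v) for v in proj(cam,P)];r=max(r-32,0);c=c-40;print(cam,r,c)
    k=cv2.resize(i[r:r+65,c:c+80],(560,455),interpolation=cv2.INTER_CUBIC);return cv2.convertScaleAbs(k,alpha=1.6)
for c in("side",): cv2.imwrite("pics/c4.png",cr(manip.camera(c)[:,:,::-1],s,c))
r=manip.find_in("nozzle","side");print(r[:1])
E
```

```text
t 7.825 tcp [ 519.7  -252.01  240.18] yaw 23.15997954625053 tilt [ 0. -0. -1.] F [ 0.2  -0.41 -1.11] M [ 0.02 -0.01 -0.03] gap 28.50395327676151
shift tool mm [  -0.09  268.63 -409.56] rotvec deg [18.66  0.06 -0.06]
side 80 335
[{'centre': [107.7, 368.7], 'score': 0.84}]
```

View pics/c4.png

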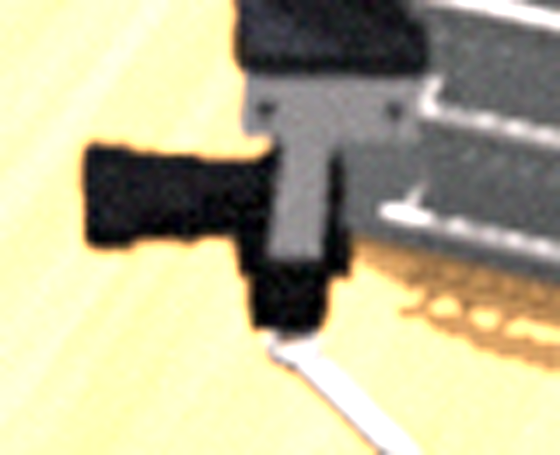

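Emit:
step_arm(
  commands=[0,0.0269,-0.041,0,0,0,0.015,0,0.0269,-0.041,0,0,0,0.015,0,0.0269,-0.041,0,0,0,0.015,0,0.0269,-0.041,0,0,0,0.015,0,0.0269,-0.041,0,0,0,0.015],
)

```text
clock: 8.55
eef_pos: [562.2, -8.9, 238.1]
eef_rot: [-2.046, 1.569, 3.071]
wrist_force: [0.5, -0.6, 0.3]
finger_gap: 28.7
```

Emit:
step_arm(
  commands=[0,0.0269,-0.041,0,0,0,0.015,0,0.0269,-0.041,0,0,0,0.015,0,0.0269,-0.041,0,0,0,0.015,0,0.0269,-0.041,0,0,0,0.015,0,0.0269,-0.041,0,0,0,0.015],
)

```text
clock: 9.18
eef_pos: [605.3, 232.4, 237.9]
eef_rot: [-1.657, 1.569, -2.823]
wrist_force: [0.8, -0.7, -0.8]
finger_gap: 28.5
```

Emit:
step_arm(
  commands=[0,0,0,6.2,0,0,0.015,0,0,0,6.2,0,0,0.015,0,0,0,6.2,0,0,0.015,0.02,0,0,0,0,0,0.015,0.01,0,0,0,0,0,0.015],
)

```text
clock: 9.8
eef_pos: [604.9, 230.6, 207.0]
eef_rot: [-1.342, 1.567, -2.833]
wrist_force: [-0.7, 0.4, -0.9]
finger_gap: 28.7
```

```bash
python3 go.py 605.6 230.2 195 4.5; python3 - <<'E'
from h import *
def cr(i,r,c):
    k=cv2.resize(i[r:r+75,c:c+100],(500,375),interpolation=cv2.INTER_CUBIC);return cv2.convertScaleAbs(k,alpha=1.5)
t,s=[manip.camera(c)[:,:,::-1] for c in("top","side")]
cv2.imwrite("pics/c5.png",cv2.resize(cr(s,200,225),(800,600),interpolation=cv2.INTER_CUBIC))
p=manip.read_state()["eef_pos"];print(proj("side",p),proj("side",p-[0,0,9.6]),proj("side",p-[0,0,43.6]))
E
```

```text
t 9.8 tcp [604.94 230.65 207.04] yaw 4.5678300800099745 tilt [-0. -0. -1.] F [-0.67  0.39 -0.85] M [-0.02  0.04 -0.02] gap 28.70552009858543
shift tool mm [12.04  0.66  0.49] rotvec deg [0.07 0.04 0.18]
(np.float64(221.68266376649828), np.float64(272.449492857886)) (np.float64(224.4049303370739), np.float64(272.7307359228146)) (np.float64(233.77534525117926), np.float64(273.6988131267815))
```

View pics/c5.png

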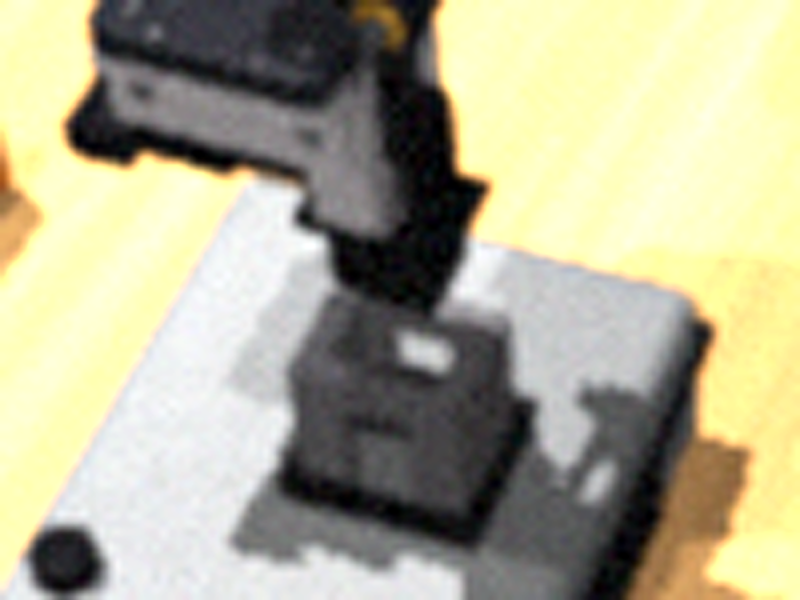

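```bash
python3 - <<'E'
from h import *
np.set_printoptions(precision=2,suppress=True)
y=np.radians(4.5);nx=np.array([np.cos(y),np.sin(y),0]);ny=np.array([-np.sin(y),np.cos(y),0])
px=lambda x,yy:(200+(yy+.5)/8-.5,225+(x+.5)/8-.5)
n=np.array([604.94,230.65,207.04-9.6])+.8*nx-.3*ny
b=[]
for l,o in[((25,17,2),(298,222)),((-25,-17,2),(487,184)),((17-3,-9,-34),(365,300)),((-14,9,-34),(425,308))]:
    P=n+l[0]*nx+l[1]*ny+[0,0,l[2]];print("nozzle pred",proj("side",P),"obs",px(*o))
S=lambda x,yy:(225+(yy-300)/5-.4,245+(x-400)/5-.4)
e=np.array([605.65,230.17,132.9])
for l,o,o2 in[((28,22),(293,370),(482,393)),((28,-22),(333,297),(520,345)),((-28,-22),(510,325),(616,375)),((-28,22),(478,430),(583,432))]:
    print("mouth pred",proj("side",e+l[0]*nx+l[1]*ny),px(*o),S(*o2))
for d in(nx,ny,[0,0,1]):print("px per 10mm",np.subtract(proj("side",e+10*np.array(d)),proj("side",e)))
E
```

```text
nozzle pred (np.float64(226.11569585982676), np.float64(259.8026015591947)) obs (227.3125, 261.8125)
nozzle pred (np.float64(221.49123711066125), np.float64(284.96464399346064)) obs (222.5625, 285.4375)
nozzle pred (np.float64(229.60475674987245), np.float64(269.7451834526962)) obs (237.0625, 270.1875)
nozzle pred (np.float64(237.91027607478608), np.float64(277.2738121696582)) obs (238.0625, 277.6875)
mouth pred (np.float64(245.20504044092854), np.float64(260.32885236623736)) (245.8125, 261.1875) (243.2, 261.0)
mouth pred (np.float64(232.46420927977863), np.float64(267.7888191894732)) (236.6875, 266.1875) (233.6, 268.6)
mouth pred (np.float64(238.3174761351926), np.float64(288.275706092598)) (240.1875, 288.3125) (239.6, 287.8)
mouth pred (np.float64(251.37357673541345), np.float64(281.27398045423854)) (253.3125, 284.3125) (251.0, 281.20000000000005)
px per 10mm [-1.07 -3.69]
px per 10mm [ 2.95 -1.65]
px per 10mm [-2.61 -0.27]
```

Emit:
step_arm(
  commands=[0.01,0.0017,0.0013,0,0,0,0.015,0.012,0,0,0,0,0,0.015,0,0,0,0,0,0,0.015],
)

```text
clock: 10.28
eef_pos: [607.0, 229.6, 186.2]
eef_rot: [-1.36, 1.569, -2.851]
wrist_force: [-0.1, 0.1, -0.8]
finger_gap: 28.6
```

```bash
python3 go.py 606.7 229.5 185 4.5
```

```text
t 10.275 tcp [606.96 229.55 186.16] yaw 4.5582206739282745 tilt [-0. -0. -1.] F [-0.09  0.06 -0.82] M [ 0.06 -0.01  0.04] gap 28.571949167187594
shift tool mm [ 1.16 -0.26  0.03] rotvec deg [0.06 0.02 0.11]
```

Now descend in small steps, watching the force.

Emit:
step_arm(
  commands=[0.003,0,0,0,0,0,0.015,0.002,0,0,0,0,0,0.015,0.002,0,0,0,0,0,0.015],
)

```text
clock: 10.65
eef_pos: [607.4, 229.7, 180.5]
eef_rot: [1.786, 1.571, 0.294]
wrist_force: [-0.0, 0.0, -1.3]
finger_gap: 28.6
```

Emit:
step_arm(
  commands=[0.0015,0,0,0,0,0,0.015,0.0015,0,0,0,0,0,0.015],
)

```text
clock: 10.9
eef_pos: [607.4, 229.7, 177.4]
eef_rot: [2.03, 1.571, 0.538]
wrist_force: [0.2, 0.1, -1.9]
finger_gap: 28.8
```

Emit:
step_arm(
  commands=[0.0015,0,0,0,0,0,0.015,0.0015,0,0,0,0,0,0.015],
)

```text
clock: 11.15
eef_pos: [607.4, 229.8, 174.4]
eef_rot: [2.442, 1.571, 0.951]
wrist_force: [0.1, 1.9, 0.0]
finger_gap: 28.6
```

Emit:
step_arm(
  commands=[0.0015,0,0,0,0,0,0.015,0.001,0,0,0,0,0,0.015],
)

```text
clock: 11.4
eef_pos: [607.5, 230.3, 172.6]
eef_rot: [2.272, 1.569, 0.781]
wrist_force: [-1.2, 4.2, 6.0]
finger_gap: 28.6
```

Emit:
step_arm(
  commands=[0.0015,0,0,0,0,0,0.015,0.001,0,0,0,0,0,0.015],
)

```text
clock: 11.65
eef_pos: [607.5, 230.6, 170.0]
eef_rot: [2.414, 1.569, 0.923]
wrist_force: [-0.3, 6.0, 2.6]
finger_gap: 28.8
```

Emit:
step_arm(
  commands=[0.0015,0,0,0,0,0,0.015,0.001,0,0,0,0,0,0.015],
)

```text
clock: 11.9
eef_pos: [607.4, 230.6, 167.3]
eef_rot: [2.661, 1.569, 1.17]
wrist_force: [-0.7, 6.7, 3.2]
finger_gap: 28.7
```

Emit:
step_arm(
  commands=[0,0,-0.0012,0,0,0,0.015,0,0,0,0,0,0,0.015],
)

```text
clock: 12.15
eef_pos: [607.2, 230.9, 166.7]
eef_rot: [-1.192, 1.57, -2.683]
wrist_force: [-0.2, 2.1, -0.5]
finger_gap: 28.4
```

Emit:
step_arm(
  commands=[0.002,0,0,0,0,0,0.015,0.002,0,0,0,0,0,0.015],
)

```text
clock: 12.4
eef_pos: [607.3, 230.9, 162.8]
eef_rot: [-2.957, 1.571, 1.835]
wrist_force: [-0.5, 2.0, 1.3]
finger_gap: 28.3
```

```bash
python3 go.py 607.4 231 160 4.5
```

```text
t 12.4 tcp [607.27 230.89 162.79] yaw 4.5567275685450035 tilt [-0.  0. -1.] F [-0.48  1.99  1.27] M [0.58 0.02 0.08] gap 28.34931531802165
shift tool mm [ 2.79  0.14 -0.1 ] rotvec deg [ 0.06 -0.    0.  ]
```

Emit:
step_arm(
  commands=[0.002,0,-0.0004,0,0,0,0.015,0.0025,0,0,0,0,0,0.015,0.0025,0,0,0,0,0,0.015],
)

```text
clock: 12.78
eef_pos: [607.2, 231.1, 155.6]
eef_rot: [-0.807, 1.57, -2.299]
wrist_force: [-0.6, -0.7, -0.2]
finger_gap: 28.7
```

Emit:
step_arm(
  commands=[0.002,0,0,0,0,0,0.015,0.002,0,0,0,0,0,0.015,0.0015,0,0,0,0,0,0.015],
)

```text
clock: 13.15
eef_pos: [607.2, 231.3, 150.3]
eef_rot: [-0.838, 1.571, -2.33]
wrist_force: [-0.7, 0.3, -0.9]
finger_gap: 28.5
```

Emit:
step_arm(
  commands=[0.0015,0,0,0,0,0,0.015,0.0015,0,0,0,0,0,0.015],
)

```text
clock: 13.4
eef_pos: [607.4, 231.3, 147.9]
eef_rot: [1.634, 1.57, 0.142]
wrist_force: [-1.6, -1.1, 4.6]
finger_gap: 28.5
```

Emit:
step_arm(
  commands=[0.001,0,0,0,0,0,0.015,0.001,0,0,0,0,0,0.015],
)

```text
clock: 13.65
eef_pos: [607.4, 231.3, 146.1]
eef_rot: [1.653, 1.57, 0.161]
wrist_force: [-1.8, -1.1, 6.4]
finger_gap: 29.0
```

Emit:
step_arm(
  commands=[0.001,0,0,0,0,0,0.015,0.001,0,0,0,0,0,0.015],
)

```text
clock: 13.9
eef_pos: [607.5, 231.3, 144.5]
eef_rot: [1.687, 1.57, 0.195]
wrist_force: [-4.5, -3.0, 15.2]
finger_gap: 28.4
```

```bash
python3 go.py 607.4 231 144 4.5
```

```text
t 13.9 tcp [607.5  231.26 144.55] yaw 4.554788103469466 tilt [ 0.  0. -1.] F [-4.53 -2.96 15.24] M [-0.51  1.09  0.  ] gap 28.394142863932974
shift tool mm [ 0.55 -0.12  0.25] rotvec deg [ 0.05 -0.01 -0.07]
```

Emit:
step_arm(
  commands=[0,0,0,0,0,0,0.015,0,0,0,0,0,0,0.015],
  squeeze=8,
)

```text
clock: 14.15
eef_pos: [607.5, 231.8, 144.6]
eef_rot: [2.099, 1.569, 0.608]
wrist_force: [-1.9, 0.3, 8.1]
finger_gap: 30.5
```

Emit:
step_arm(
  commands=[0,0,0,0,0,0,0.015,0,0,0,0,0,0,0.015],
  squeeze=6,
)

```text
clock: 14.4
eef_pos: [607.6, 232.1, 144.7]
eef_rot: [2.189, 1.568, 0.698]
wrist_force: [-1.8, 2.5, 6.8]
finger_gap: 31.7
```

Emit:
step_arm(
  commands=[0,0,0,0,0,0,0.015,0,0,0,0,0,0,0.015],
  squeeze=4,
)

```text
clock: 14.65
eef_pos: [607.6, 232.3, 144.5]
eef_rot: [2.305, 1.568, 0.814]
wrist_force: [-0.8, 3.5, 5.3]
finger_gap: 32.6
```

```bash
python3 go.py 607.4 231 144 4.5
```

```text
t 14.65 tcp [607.57 232.35 144.53] yaw 4.584143299262546 tilt [ 0.  0. -1.] F [-0.83  3.52  5.34] M [ 0.97  0.21 -0.01] gap 32.566273743170896
shift tool mm [ 0.53 -0.28  1.33] rotvec deg [ 0.08 -0.11 -0.12]
```

Emit:
step_arm(
  commands=[0,0,0,0,0,0,0.033,0,0,0,0,0,0,0.035,0,0,0,0,0,0,0.037],
  squeeze=4,
)

```text
clock: 15.02
eef_pos: [607.3, 231.9, 143.8]
eef_rot: [2.348, 1.57, 0.857]
wrist_force: [-0.7, 3.0, 3.2]
finger_gap: 36.8
```

Emit:
step_arm(
  commands=[0,0,0,0,0,0,0.05,0,0,0,0,0,0,0.06,0,0,0,0,0,0,0.06],
)

```text
clock: 15.4
eef_pos: [607.2, 231.1, 143.2]
eef_rot: [-1.054, 1.57, -2.545]
wrist_force: [0.4, -0.7, -1.0]
finger_gap: 59.9
```

```bash
python3 go.py 607.4 231 144 4.5;
```

```text
t 15.4 tcp [607.2  231.07 143.17] yaw 4.54695424932657 tilt [-0. -0. -1.] F [ 0.38 -0.7  -0.96] M [-0.03 -0.   -0.01] gap 59.866486641941584
shift tool mm [-0.83  0.19  0.08] rotvec deg [0.05 0.01 0.03]
```

Emit:
step_arm(
  commands=[-0.01,0,0,0,0,0,0.06,-0.02,0,0,0,0,0,0.06,-0.025,0,0,0,0,0,0.06,0,0,0,0,0,0,0.0,0,0,0,0,0,0,0.0],
  squeeze=10,
)

```text
clock: 16.02
eef_pos: [607.0, 231.2, 197.6]
eef_rot: [-1.33, 1.57, -2.822]
wrist_force: [0.5, 0.2, 0.5]
finger_gap: 43.4
```

Emit:
step_arm(
  commands=[0,0.001,0,0,0,0,0.0,0,0,0,0,0,0,0.0,0.005,0,0,0,0,0,0.0,0.005,0,0,0,0,0,0.0,0,0,0,0,0,0,0.0],
)

```text
clock: 16.65
eef_pos: [608.0, 231.3, 187.7]
eef_rot: [-1.302, 1.57, -2.793]
wrist_force: [0.1, -0.6, -0.4]
finger_gap: 0.1
```

```bash
python3 go.py 608.3 231 180 4.5; python3 - <<'E'
from h import *
s=manip.camera("side")[:,:,::-1]
k=cv2.resize(s[195:270,225:325],(800,600),interpolation=cv2.INTER_CUBIC);cv2.imwrite("pics/c6.png",cv2.convertScaleAbs(k,alpha=1.5))
E
```

```text
t 16.65 tcp [608.01 231.3  187.72] yaw 4.560390230704705 tilt [-0. -0. -1.] F [ 0.08 -0.62 -0.4 ] M [0.02 0.05 0.01] gap 0.1413789433714781
shift tool mm [7.72 0.27 0.32] rotvec deg [0.06 0.02 0.06]
```

View pics/c6.png

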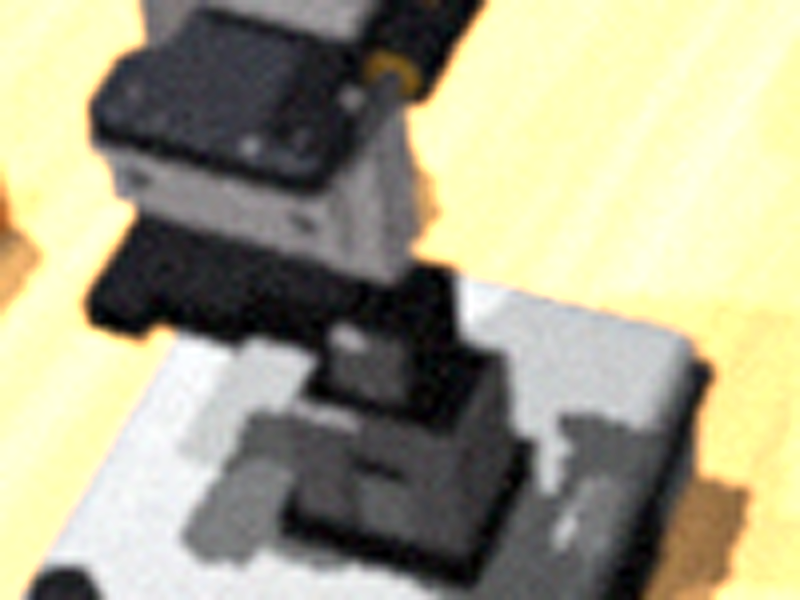

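The side view shows the nozzle seated in the inlet, flange at the mouth and button pad visible at about (240, 271). I'll press lightly on its top to check that it's home.

Emit:
step_arm(
  commands=[0.002,0,0,0,0,0,0.0,0.002,0,0,0,0,0,0.0],
)

```text
clock: 16.95
eef_pos: [608.3, 231.4, 184.4]
eef_rot: [1.892, 1.571, 0.401]
wrist_force: [1.0, -0.4, 0.4]
finger_gap: 0.6
```

Emit:
step_arm(
  commands=[0.0015,0,0,0,0,0,0.0,0.001,0,0,0,0,0,0.0],
)

```text
clock: 17.2
eef_pos: [608.2, 231.3, 181.8]
eef_rot: [-1.158, 1.571, -2.649]
wrist_force: [0.4, -0.0, -0.6]
finger_gap: 0.5
```

Emit:
step_arm(
  commands=[0.001,0,0,0,0,0,0.0,0.001,0,0,0,0,0,0.0],
)

```text
clock: 17.45
eef_pos: [608.5, 231.4, 180.7]
eef_rot: [1.774, 1.569, 0.283]
wrist_force: [-0.8, -0.3, 6.6]
finger_gap: 0.3
```

Emit:
step_arm(
  commands=[0.001,0,0,0,0,0,0.0,0.001,0,0,0,0,0,0.0],
)

```text
clock: 17.7
eef_pos: [608.7, 231.5, 179.3]
eef_rot: [1.778, 1.569, 0.286]
wrist_force: [-2.2, -0.8, 14.3]
finger_gap: 0.3
```

Emit:
step_arm(
  commands=[0.001,0,0,0,0,0,0.0,0.001,0,0,0,0,0,0.0],
)

```text
clock: 17.95
eef_pos: [608.9, 231.5, 179.2]
eef_rot: [1.768, 1.567, 0.277]
wrist_force: [-8.6, -2.7, 26.0]
finger_gap: 0.3
```

Emit:
step_arm(
  commands=[-0.002,0,0,0,0,0,0.0,-0.001,0,0,0,0,0,0.0],
)

```text
clock: 18.2
eef_pos: [608.6, 231.5, 180.4]
eef_rot: [1.793, 1.569, 0.302]
wrist_force: [0.0, -0.0, 7.1]
finger_gap: 0.4
```

Emit:
step_arm(
  commands=[-0.0005,0,0,0,0,0,0.0,0,0,0,0,0,0,0.0],
)

```text
clock: 18.45
eef_pos: [608.6, 231.5, 180.6]
eef_rot: [1.819, 1.569, 0.327]
wrist_force: [-0.9, -0.6, 6.0]
finger_gap: 0.6
```

Emit:
step_arm(
  commands=[-0.0005,0,0,0,0,0,0.0,0,0,0,0,0,0,0.0],
)

```text
clock: 18.7
eef_pos: [608.5, 231.4, 180.8]
eef_rot: [1.783, 1.569, 0.291]
wrist_force: [-0.4, 0.1, 6.4]
finger_gap: 0.4
```

Emit:
step_arm(
  commands=[-0.001,0,0,0,0,0,0.0,0,0,0,0,0,0,0.0],
)

```text
clock: 18.95
eef_pos: [608.3, 231.3, 181.0]
eef_rot: [1.31, 1.571, -0.181]
wrist_force: [0.4, -0.6, 3.1]
finger_gap: 1.0
```

Emit:
step_arm(
  commands=[-0.005,0,0,0,0,0,0.0,-0.03,0,0,0,0,0,0.0,-0.04,0,0,0,0,0,0.0,-0.04,0,0,0,0,0,0.0,-0.04,0,0,0,0,0,0.0],
)

```text
clock: 19.58
eef_pos: [608.0, 231.3, 337.4]
eef_rot: [-1.449, 1.571, -2.94]
wrist_force: [0.5, 0.8, 0.5]
finger_gap: 0.7
```

Emit:
step_arm(
  commands=[0,-0.05,-0.0,0,0,0,0.0,0,-0.05,0,0,0,0,0.0,0,-0.05,0,0,0,0,0.0,0,0,0,0,0,0,0.0,0,0,0,0,0,0,0.0],
)

```text
clock: 20.2
eef_pos: [459.2, 219.5, 336.3]
eef_rot: [1.786, 1.57, 0.294]
wrist_force: [0.2, -0.1, -0.4]
finger_gap: 0.0
```

```bash
python3 go.py 608.3 231 180 4.5; python3 - <<'E'
from h import *
t,s=[manip.camera(c)[:,:,::-1] for c in("top","side")]
f=lambda i:cv2.convertScaleAbs(cv2.resize(i,(400,300),interpolation=cv2.INTER_CUBIC),alpha=1.4)
cv2.imwrite("pics/c7.png",np.vstack([np.hstack([f(t[160:220,190:270]),f(s[205:265,235:315])]),cv2.resize(np.hstack([t,s]),(800,250))]))
E
```

```text
t 20.2 tcp [459.2  219.5  336.33] yaw 4.560165506137775 tilt [ 0.  0. -1.] F [ 0.17 -0.1  -0.38] M [ 0.05 -0.02  0.01] gap 0.043318490359358516
shift tool mm [156.44 149.43   0.41] rotvec deg [ 0.06 -0.01 -0.04]
```

View pics/c7.png

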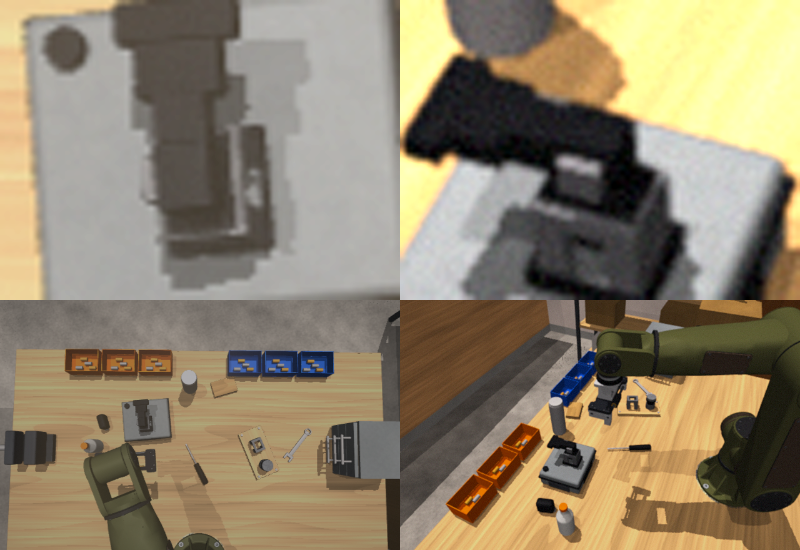

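The nozzle sits square and upright in the inlet, with its button out (side view, about (240, 270)). The other items are where they were, and the arm is clear.

```bash
python3 -c "
from cell import manip
print(manip.sign_off())"
```

```text
the job is handed in; nothing more can be done
None
```

The nozzle is clipped into the extractor's inlet and released, and I handed the job in at about 20 s on the robot's clock. The hand-in reports no verdict, so what follows rests on my own checks.

- **Drawing it out of the rack:** I held the button in with an 18 N grip (opening about 28.6 mm, so fully pressed). The wrist showed up to about 11 N of side force as the grip closed. I eased that off before lifting, and the lift itself read about 1 N.
- **Plugging it in:** I felt my way into the socket, correcting about 1.6 mm sideways on the way down. The seal began to push back about 4 mm before the flange stopped on the mouth (about 15 N). I then eased the grip until the button came out, and opened the fingers.
- **Checking the clip:** I pressed on the nozzle's top with closed fingers, up to 26 N. It stopped about 1.8 mm below its rest height and came back only that far. That means the barb is holding it, with the seal about 2.2 mm down.
- **Last look:** The pictures showed the nozzle upright and square with its button out. The other things looked undisturbed, and the arm was clear of everything.

**Less certain:**
- The seal depth is worked out from touch and clears the 1.8 mm requirement by only about 0.4 mm.
- I judged the button only by eye.
- Camera positions were off from felt positions by about 3 mm at the rack and 2–3 mm at the inlet. I made that up by feel.

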